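Fish a dropped collar out of the gap between two parts chests

ROBOT

A 7-joint arm with a two-finger parallel gripper is mounted at the origin on the work surface. World frame = base frame: x ahead of the robot, y to its left, z up, the work surface at z = 0. Lengths are in m, angles in rad, forces in N, time in s.
With the tool pointing down it reaches from about 0.425 to 0.925 m from the base axis. Payload 6.8 kg.
Tool frame: the origin (TCP) lies midway between the tips of the shut fingers; the grasp point (between the pads) lies 19 mm behind it; z points along the fingers, y is the line along which they close (so a half turn about z gives the same grasp; the last joint's range is limited). The gripper opens to 85 mm and grips with 20 to 120 N. Pads are 22 mm wide; open, the fingers measure 114 mm over their backs; the gripper's body (76 mm by 85 mm) begins 54 mm behind the grasp point. The pads swing forward as they close: fully open they stand 13 mm farther back than shut.
Start: joints at [-1.248, 0.477, 0.022, 1.555, -0.011, 1.109, -0.083], TCP at [0.282, 0.613, 0.231] pointing down, gripper open.
Joint ranges: [-2.96, 2.96], [-0.34, 2.1], [-1.41, 1.46], [0.24, 2.44], [-1.37, 4.51], [0.17, 1.92], [-2.96, 2.96]. Speed limits (rad/s): [2.39, 2.39, 3.14, 3.14, 3.14, 3.14, 3.14].

INTERFACE

Orientations are given as a unit quaternion [w, x, y, z].
In Python, from station import * gives the robot as it stands. The module is installed in compiled form; this text tells all that it offers.
- The arm moves only by the shell command python3 -m jog 'ROWS' [OPENING] [FORCE]. ROWS is JSON, a list of rows, each an object of numbers: "x", "y", "z": the shift along the tool's x, y, z in m; "ax", "ay", "az": the turn, a rotation vector about the tool's x, y, z in rad. In form: [{"x": .., "y": .., "z": .., "ax": .., "ay": .., "az": ..}, ...]. A call has 1 to 12 rows; each row is the pose to reach, as a shift and turn from the pose commanded when the call began, along the tool's axes at that moment; what a row does not reach only later rows make up. A row lasts 1/10 s, in which the tool goes at most 50 mm and 8.59 degrees, less where a joint would pass 70% of its speed; a pose out of reach is approached as far as the arm can. A call with a gripper value outside its range is refused whole. OPENING is the opening, from 0 (shut) to 1 (fully open), set as the call begins (- or left out, the last holds). The fingers move at their own pace and stop on an object; FORCE is the grip in N (left out, the last holds). Time passes only in rows, so rows that repeat a pose let the fingers close. It gives the time, the measured TCP pose, the force, the opening and the grip force at its end, in the units of the state.
- get_obs(): the state, without advancing time (a new reading comes with each control period).
- read_camera(name): name is "scene" or "side" or "wrist"; returns the picture (480x640x3 uint8, red, green, blue); there is no depth.
- camera_params(name): a dict with "K" (3x3 intrinsics, pixels), "origin" and "attitude" of the camera in the world. Camera axes: x right, y up, looking along -z (the intrinsics and any distortion apply to the point x, -y, -z); pixel columns grow to the right and rows downward; lengths in m; the calibration is good to about 2 mm. A picture is of the moment at which its call begins: read the wrist's pose just before it. camera_params takes no time and is no camera call; for the wrist camera it gives the pose at the moment of the call.
- hand_in(): hands the job in; it is judged then, once.
The state is a dict: "t": time; "q": joint angles; "joint_vel": joint speeds; "joint_torque": joint torques, N m; "eef_pos": TCP position; "tool_rot": TCP orientation; "contact_force": force on the tool from outside, world axes, zero at the start; "torque": the same for the moment, N m; "gripper_width": opening from 0.0 (shut) to 1.0 (fully open); "grasp_force": force on a finger pad.
Only numpy, scipy, OpenCV 4.12 (cv2) and the standard library are available. Lean on these libraries where they do the work, as an engineer would, in place of code of your own. Each camera call takes 0.05 s, during which the arm holds its last target. There are 200 camera calls.

TASK

A red shaft collar has dropped into the narrow gap between the two small-parts chests. Take the bent rod with the orange handle from its stand, gently rake the collar with it out through the gap's open mouth until the whole collar lies flat on the bench just in front of the mouth, then hang the rod back in its stand. Do not touch the collar with the gripper, never push hard with the rod on the chests or the collar, and leave the jar, can and mug where they are.

Things in the scene. Friction and masses are not known exactly. Their poses are not given: they have to be found in the camera images.
- rod: bent rod hanging upright in the stand. Origin on its axis at the underside of a dark square flange 36 x 36 x 6 mm; z up; 190 g. Below: a steel tube 12 mm thick, 70 mm long, then a 6 mm wire with a small crank, ending in a level foot 26 mm long (along y, 13 mm each side of the axis; 6 mm thick). The foot is the rake. Its height is not measured: see rod_grip
- rod_grip (a point): middle of the rod's square orange handle, 34 mm above the rod's origin; handle 24 x 24 mm (sides along x, y), top 62 mm above the origin. How far the wire is drawn out below differs each time: the foot's underside is 110 to 150 mm below the rod's origin, so feel for the floor. It is clamped there (60 N); the foot is also sprung: it yields upwards 1 mm per 3 N for 3 mm, then is solid
- stand: fixed stand with a dark forked steel plate, 8 mm thick, top 185 mm above the bench; origin on the bench below the rod's place. The plate's slot, 18 mm wide along the stand's x, is open to -x (ends 28 mm before, 26 mm beyond the origin). Base 130 x 100 mm; a post behind at x = 44 to 66 mm, under the plate
- seat (a point): the rod's place, in the slot on top of the forked plate; the rod's origin is here (within 3 mm) when it hangs. The foot is wider than the slot: raise the rod some mm off the plate, draw it out to the stand's -x by 50 mm or more, then lift; hang it back the same way
- chests: two fixed wooden parts chests, each 180 (x) by 95 (y) by 97 mm high, side by side, with a gap 40 mm wide (y = -20 to 20 mm) between them along x. Origin on the bench at the middle of the gap. The gap is open on top and at its mouth (x = -90 mm, towards the robot); a bar 20 mm high closes the back (x = 82 to 90 mm)
- mouth (a point): middle of the gap's mouth, at bench height, axes as the chests. The gap's white floor is 3 mm above the bench. A batten lies across the mouth: its top, 6 mm above the bench, runs from the mouth 16 mm inwards, then slopes down to the floor 32 mm in from the mouth
- collar: the dropped red shaft collar: a ring of 28 mm outer, 16 mm inner diameter, 10 mm high, about 50 g. Origin at the middle of its underside; it lies flat on the gap floor, 50 to 130 mm in from the mouth
- jar: amber jar with green lid, 48 mm in diameter, 55 mm high, standing on top of one of the chests; origin at its underside
- can: green can, 66 mm in diameter, 110 mm high, on the bench; origin at its underside
- mug: blue mug, 76 mm in diameter, 85 mm high, on the bench; origin at its underside
There are look-alikes about, which are no part of the job. What is meant by the rod is not blue or green, and is the smaller of those in its own colour.

How it is judged:
On the way, in this order (a step that is already met when the one before it is completed fails the run):
1. the rod is taken out of its stand (distance between rod and seat above 0.05 m), for 0.2 s.
2. the whole collar is out of the gap, on the bench in front of the mouth (x of collar in the frame of mouth below -0.015 m and height (world z) of collar below 0.016 m), for 0.2 s.
At the end, for the whole second after the job is handed in: The collar lies flat (within 6 degrees) and still on the bench in front of the gap: its centre 15 to 130 mm out from the mouth and within 80 mm to either side of the gap's middle line. The rod hangs upright (within 6 degrees) and still in its stand, its origin within 12 mm of the seat (x of collar in the frame of mouth between -0.13 and -0.015 m and y of collar in the frame of mouth between -0.08 and 0.08 m and (angle between collar's own z axis and vertical below 0.1 rad or angle between collar's own z axis and vertical above 3.04 rad) and linear speed of each of collar, rod below 0.01 m/s and distance between rod and seat below 0.012 m and angle between rod's own z axis and vertical below 0.1 rad); the robot touches nothing.
It fails at once if the rod presses on the chests (floor, batten, walls, top or back) with more than 12 N (contact force between rod and chests above 12 N).
It fails at once if the rod presses on the collar with more than 12 N (contact force between rod and collar above 12 N).
It fails at once if the gripper's fingers touch the collar (contact force between the fingers and collar above 0.5 N).
It fails at once if the jar, the can or the mug is moved by more than 25 mm (distance of any of jar, can, mug from where it was at the start of the episode above 0.025 m).
It also fails if it takes over 72 s, if anything falls off the work surface, if the arm or the gripper's body presses on something with over 40 N, if the wrist force passes 120 N, or if a joint passes its speed limit or range.

## Working session

There is one attempt and no reset: what is moved stays moved. The work goes in short steps, Python scripts to look and compute and a shell command to move; the robot and the scene stay as the last step left them, time stands still between calls to the robot, and variables do not carry over. Pictures are saved under pics/ and viewed, at most 10 in all, crops included, and the job is handed in when it is done.

```bash
mkdir -p pics; python3 - <<'E'
from station import *
import cv2,numpy as np
o=get_obs();print({k:np.round(o[k],3) for k in ("t","eef_pos","tool_rot","contact_force","gripper_width")})
for n in("scene","side","wrist"):
    p=camera_params(n);print(n,{k:np.round(v,4).tolist() if not isinstance(v,str) else v for k,v in p.items()})
    cv2.imwrite(f"pics/{n}0.png",read_camera(n)[:,:,::-1])
E
```

```text
{'t': np.float64(0.0), 'eef_pos': array([0.282, 0.613, 0.23 ]), 'tool_rot': array([-0.   ,  0.214,  0.977, -0.001]), 'contact_force': array([0.263, 0.578, 0.005]), 'gripper_width': np.float64(1.001)}
scene {'K': [[447.6116, 0.0, 324.7368], [0.0, 447.6116, 237.6784], [0.0, 0.0, 1.0]], 'origin': [1.1536, -0.38, 0.9545], 'attitude': [0.8312, 0.3037, 0.1589, 0.4377]}
side {'K': [[521.473, 0.0, 318.4398], [0.0, 521.473, 233.5261], [0.0, 0.0, 1.0]], 'origin': [0.3893, -0.8233, 0.9733], 'attitude': [0.9147, 0.387, -0.0466, -0.1062]}
wrist {'K': [[415.3621, 0.0, 316.1926], [0.0, 415.3621, 244.534], [0.0, 0.0, 1.0]], 'origin': [0.2114, 0.6438, 0.3722], 'attitude': [0.8319, -0.13, -0.0824, 0.5331]}
```

View pics/scene0.png

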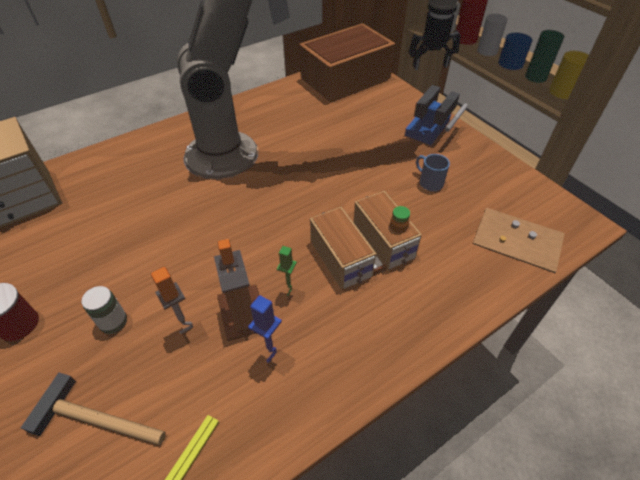

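View pics/side0.png

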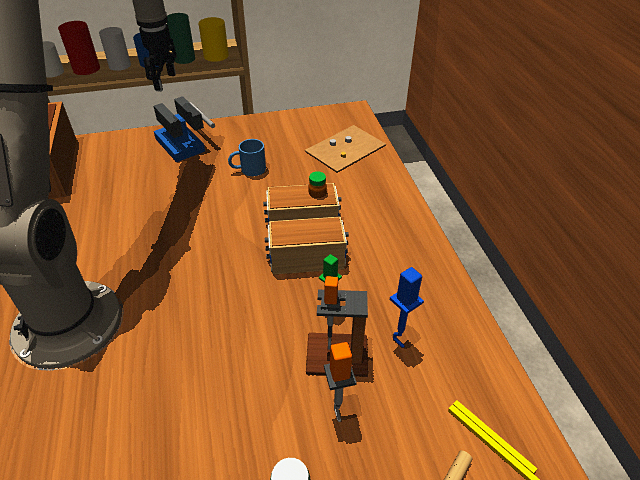

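The side view shows the rod in the stand: its orange handle is at (331,290), the plate at (342,302) and the chests around (305,225). In the scene view the handle is at (225,248) and the chest tops are around (342,243) and (387,217).

```bash
cat > h.py <<'E'
from station import *
import cv2,numpy as np
from scipy.spatial.transform import Rotation as R
def rot(q): return R.from_quat(np.roll(q,-1))
def ray(n,u,v,p=None):
    p=p or camera_params(n);K=p["K"]
    d=np.array([(u-K[0][2])/K[0][0],-(v-K[1][2])/K[1][1],-1])
    return np.array(p["origin"]),rot(p["attitude"]).apply(d)
def plane(n,u,v,z,p=None):
    o,d=ray(n,u,v,p);return o+d*(z-o[2])/d[2]
def proj(n,P,p=None):
    p=p or camera_params(n);c=rot(p["attitude"]).inv().apply(np.array(P)-p["origin"]);K=np.array(p["K"])
    c=np.atleast_2d(c);return np.c_[K[0,2]+K[0,0]*c[:,0]/-c[:,2],K[1,2]-K[1,1]*c[:,1]/-c[:,2]]
def tri(a,b):
    A=0;B=0
    for n,u,v in(a,b):
        o,d=ray(n,u,v);d=d/np.linalg.norm(d);M=np.eye(3)-np.outer(d,d);A=A+M;B=B+M@o
    return np.linalg.solve(A,B)
def go(pos,yaw=None):
    """shift/turn in tool axes to reach TCP pos, tool down, with tool y axis at world angle yaw (mod pi)"""
    o=get_obs();r=rot(o["tool_rot"]);d=r.inv().apply(np.array(pos)-o["eef_pos"])
    s="shift "+str(np.round(d,4))
    y=r.as_matrix()[:,1];cur=np.arctan2(y[1],y[0])
    if yaw is not None:
        best=None
        for k in(-1,0,1,2):
            t=yaw+k*np.pi;ym=np.array([np.cos(t),np.sin(t),0]);z=np.array([0,0,-1.]);M=np.c_[np.cross(ym,z),ym,z]
            v=(r.inv()*R.from_matrix(M)).as_rotvec()
            if best is None or np.linalg.norm(v)<np.linalg.norm(best):best=v
        s+=" turn "+str(np.round(best,4))
    print(s,"cur yaw",round(cur,3),"q",np.round(o["q"],2),"pos",np.round(o["eef_pos"],4))
E
python3 - <<'E'
from h import *
f=lambda *a:print(np.round(a[0],3))
print("handle");f(tri(("scene",225,248),("side",331,290)))
for u,v in((268,222),(344,220),(269,187),(337,185)): f(plane("side",u,v,.097))
print("scene");
for u,v in((310,213),(340,208),(374,263),(355,198),(384,193),(418,234)): f(plane("scene",u,v,.097))
s=cv2.imread("pics/scene0.png")[180:340,150:440];cv2.imwrite("pics/c1.png",cv2.resize(s,None,fx=2.7,fy=2.7,interpolation=2))
s=cv2.imread("pics/side0.png")[160:400,240:440];cv2.imwrite("pics/c2.png",cv2.resize(s,None,fx=2.5,fy=2.5,interpolation=2))
E
```

```text
handle
[ 0.556 -0.222  0.226]
[0.488 0.124 0.097]
[0.673 0.088 0.097]
[0.513 0.258 0.097]
[0.691 0.226 0.097]
scene
[0.468 0.046 0.097]
[0.497 0.122 0.097]
[0.691 0.082 0.097]
[0.49  0.177 0.097]
[0.519 0.254 0.097]
[0.682 0.231 0.097]
```

View pics/c2.png

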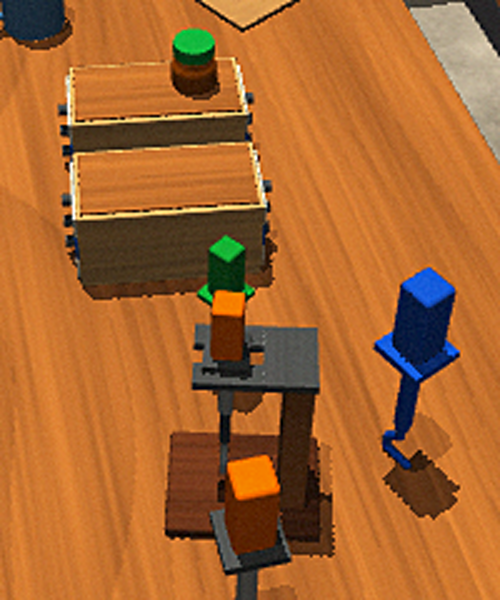

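The crop shows the rod hanging in the fork, with the slot opening to the left (towards the robot). The larger orange rod stands at side pixel (342,358), and the green one is just behind the stand.

```bash
python3 - <<'E'
from h import *
f=lambda n,a:print(n,np.round(a,3))
f("bigorange",tri(("scene",163,277),("side",341,350)))
f("green",tri(("scene",286,254),("side",331,260)))
f("blue",tri(("scene",262,305),("side",411,275)))
f("jarlid",tri(("scene",401,212),("side",317,177)))
c=lambda x,y:(240+x/2.5,160+y/2.5)
for x,y in((195,326),(318,328),(319,388),(192,390)): f("plate",plane("side",*c(x,y),.185))
for x,y in((73,157),(252,144),(268,204),(78,218),(70,70),(235,60),(248,114),(76,124)): f("chest",plane("side",*c(x,y),.097))
p=camera_params("wrist");print(rot(get_obs()["tool_rot"]).inv().apply(rot(p["attitude"]).apply([0,0,-1])))
go([.55,.13,.36],np.pi/2-.1)
E
```

```text
bigorange [ 0.544 -0.352  0.218]
green [ 0.593 -0.097  0.162]
blue [ 0.716 -0.222  0.223]
jarlid [0.632 0.209 0.147]
plate [ 0.541 -0.188  0.185]
plate [ 0.634 -0.212  0.185]
plate [ 0.618 -0.267  0.185]
plate [ 0.525 -0.247  0.185]
chest [0.491 0.12  0.097]
chest [0.668 0.098 0.097]
chest [0.66  0.013 0.097]
chest [0.481 0.036 0.097]
chest [0.51  0.255 0.097]
chest [0.685 0.231 0.097]
chest [0.675 0.143 0.097]
chest [0.502 0.168 0.097]
[-3.04041734e-01 -8.54440173e-06  9.52658713e-01]
shift [-0.4455 -0.327  -0.129 ] turn [-1.400e-03 -2.000e-04 -3.307e-01] cur yaw 1.14 q [-1.25  0.48  0.02  1.56 -0.01  1.11 -0.08] pos [0.2817 0.6129 0.2305]
```

```bash
python3 -m jog '[{"x":-0.04,"y":-0.03,"z":-0.03,"az":-0.03},{"x":-0.08,"y":-0.06,"z":-0.06,"az":-0.07},{"x":-0.11,"y":-0.09,"z":-0.08,"az":-0.11},{"x":-0.15,"y":-0.12,"z":-0.1,"az":-0.16},{"x":-0.19,"y":-0.14,"z":-0.12,"az":-0.2},{"x":-0.23,"y":-0.17,"z":-0.129,"az":-0.24},{"x":-0.27,"y":-0.2,"z":-0.129,"az":-0.28},{"x":-0.31,"y":-0.23,"z":-0.129,"az":-0.33},{"x":-0.35,"y":-0.26,"z":-0.129,"az":-0.36},{"x":-0.39,"y":-0.29,"z":-0.129,"az":-0.36},{"x":-0.43,"y":-0.31,"z":-0.129,"az":-0.36},{"x":-0.43,"y":-0.315,"z":-0.129,"az":-0.36}]'
python3 -m jog '[{},{},{}]'
python3 - <<'E'
from h import *
import json
o=get_obs();p=camera_params("wrist");im=read_camera("wrist")
json.dump({k:np.array(v).tolist() for k,v in p.items()},open("w1.json","w"))
cv2.imwrite("pics/w1.png",im[:,:,::-1]);print(o["t"],o["eef_pos"],p["origin"])
E
```

```text
0.15 [0.28166197 0.61294929 0.23054378] [0.21141668 0.64380357 0.37235415]validation failed for argument at $[0]...
validation failed for argument at $[0]...
```

View pics/w1.png

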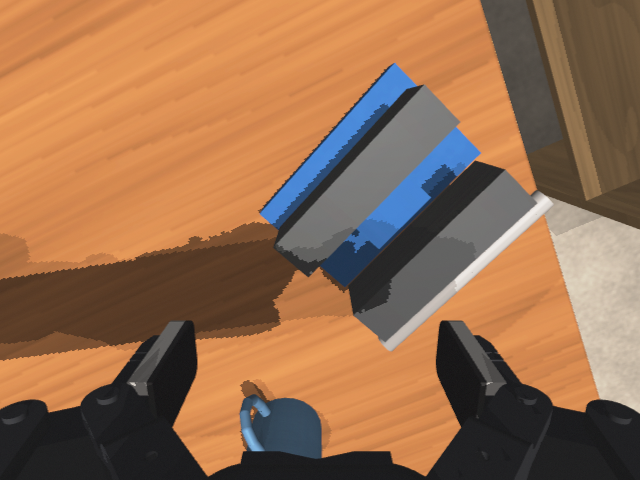

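Every field is required, so that call was refused and nothing moved. The picture shows only the vise and the mug handle at (260,420). I'll resend it with full rows.

```bash
python3 -m jog '[{"x":-0.04,"y":-0.03,"z":-0.03,"ax":0,"ay":0,"az":-0.03},{"x":-0.08,"y":-0.06,"z":-0.06,"ax":0,"ay":0,"az":-0.07},{"x":-0.11,"y":-0.09,"z":-0.08,"ax":0,"ay":0,"az":-0.11},{"x":-0.15,"y":-0.12,"z":-0.1,"ax":0,"ay":0,"az":-0.16},{"x":-0.19,"y":-0.14,"z":-0.12,"ax":0,"ay":0,"az":-0.2},{"x":-0.23,"y":-0.17,"z":-0.129,"ax":0,"ay":0,"az":-0.24},{"x":-0.27,"y":-0.2,"z":-0.129,"ax":0,"ay":0,"az":-0.28},{"x":-0.31,"y":-0.23,"z":-0.129,"ax":0,"ay":0,"az":-0.33},{"x":-0.35,"y":-0.26,"z":-0.129,"ax":0,"ay":0,"az":-0.36},{"x":-0.39,"y":-0.29,"z":-0.129,"ax":0,"ay":0,"az":-0.36},{"x":-0.42,"y":-0.315,"z":-0.129,"ax":0,"ay":0,"az":-0.36},{"x":-0.42,"y":-0.33,"z":-0.129,"ax":0,"ay":0,"az":-0.36}]'
python3 -m jog '[{"x":0,"y":0,"z":0,"ax":0,"ay":0,"az":0},{"x":0,"y":0,"z":0,"ax":0,"ay":0,"az":0}]'
cat > snap.py <<'E'
import sys,json
from h import *
n=sys.argv[1];o=get_obs();p=camera_params("wrist");im=read_camera("wrist")
json.dump({k:np.array(v).tolist() for k,v in p.items()},open(n+".json","w"))
cv2.imwrite(f"pics/{n}.png",im[:,:,::-1]);print(o["t"],o["eef_pos"],p["origin"])
E
python3 snap.py w2
```

```text
t: 1.4
eef_pos: [0.5281, 0.1319, 0.3602]
tool_rot: [0.001, 0.04, 0.999, -0.001]
contact_force: [0.3, -0.2, -0.0]
gripper_width: 0.999
grasp_force: 0.0
t: 1.6
eef_pos: [0.5252, 0.139, 0.3602]
tool_rot: [-0.0, 0.035, 0.999, 0.0]
contact_force: [0.2, 1.0, 0.1]
gripper_width: 1.0
grasp_force: 0.0
1.6 [0.52519412 0.13902549 0.36023036] [0.447977   0.14255728 0.5020985 ]
```

View pics/w2.png

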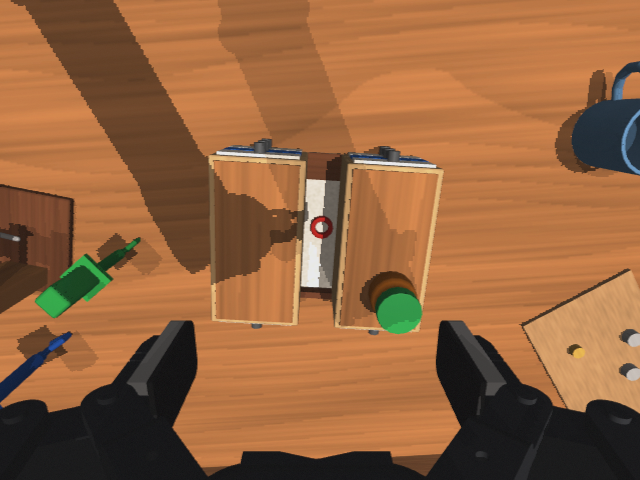

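The wrist view shows the collar at (321,227) on the white floor. The gap's top corners are at (306,158) and (348,166) at the mouth, and (297,325) and (336,329) at the back. The stand's base is at the left edge.

```bash
python3 - <<'E'
from h import *
import json
p=json.load(open("w2.json"));g=cv2.imread("pics/w2.png").astype(int)
from scipy.optimize import least_squares
px=np.array([(210,157),(306,157),(297,325),(213,322),(348,166),(442,171),(420,331),(336,329)],float)
P=np.array([plane("w",u,v,.097,p)[:2] for u,v in px])
M=np.array([(-90,-115),(-90,-20),(90,-20),(90,-115),(-90,20),(-90,115),(90,115),(90,20)])/1000
# wrist camera: left image = -y world
f=lambda s:((M@np.array([[np.cos(s[2]),np.sin(s[2])],[-np.sin(s[2]),np.cos(s[2])]])+s[:2])-P).ravel()
r=least_squares(f,[.58,.13,-.13]);s=r.x;print("chest",s.round(4),"res mm\n",(r.fun.reshape(-1,2)*1000).round(1))
m=(g[:,:,2]>130)&(g[:,:,1]<60)&(g[:,:,0]<60);m[:200]=0;m[255:]=0;m[:,:300]=0;m[:,345:]=0
v,u=np.nonzero(m);print(len(u),(u.min()+u.max())/2,(v.min()+v.max())/2)
C=plane("w",(u.min()+u.max())/2,(v.min()+v.max())/2,.011,p)
c,sn=np.cos(s[2]),np.sin(s[2]);Ri=np.array([[c,sn],[-sn,c]])
print("collar",C.round(4),"in mouth frame",(Ri@(C[:2]-s[:2])+[.09,0]).round(4))
print("jar",plane("w",399,312,.152,p).round(3))
go([.556-.078+.05,-.222,.36],np.pi/2-.25)
E
```

```text
chest [ 0.583   0.1388 -0.1267] res mm
 [[-2.5 -2.4]
 [ 3.   0.1]
 [ 2.5  1.2]
 [ 0.6 -2.2]
 [-3.4 -0. ]
 [-2.6  3.5]
 [ 2.7  1.2]
 [-0.3 -1.3]]
115 317.5 228.0
collar [0.5831 0.1351 0.011 ] in mouth frame [ 0.0905 -0.0037]
jar [0.631 0.207 0.152]
shift [-2.760e-02 -3.609e-01 -1.000e-04] turn [ 0.0008 -0.0005  0.1816] cur yaw 1.502 q [-0.59  0.16  0.25  1.71 -0.04  1.28  1.17] pos [0.5251 0.1399 0.3602]
```

```bash
python3 -m jog '[{"x":-0.007,"y":-0.045,"z":0,"ax":0,"ay":0,"az":0.02},{"x":-0.014,"y":-0.09,"z":0,"ax":0,"ay":0,"az":0.04},{"x":-0.021,"y":-0.135,"z":0,"ax":0,"ay":0,"az":0.07},{"x":-0.028,"y":-0.18,"z":0,"ax":0,"ay":0,"az":0.09},{"x":-0.035,"y":-0.225,"z":0,"ax":0,"ay":0,"az":0.11},{"x":-0.042,"y":-0.27,"z":0,"ax":0,"ay":0,"az":0.14},{"x":-0.049,"y":-0.315,"z":0,"ax":0,"ay":0,"az":0.17},{"x":-0.055,"y":-0.359,"z":0,"ax":0,"ay":0,"az":0.18},{"x":-0.055,"y":-0.359,"z":0,"ax":0,"ay":0,"az":0.18},{"x":-0.055,"y":-0.359,"z":0,"ax":0,"ay":0,"az":0.18}]'; python3 snap.py w3
```

```text
t: 2.65
eef_pos: [0.5558, -0.2229, 0.3599]
tool_rot: [-0.0, 0.125, 0.992, 0.0]
contact_force: [0.4, 0.5, 0.7]
gripper_width: 1.0
grasp_force: 0.0
2.65 [ 0.55577893 -0.2229142   0.35985291] [ 0.48080275 -0.20552344  0.50170067]
```

View pics/w3.png

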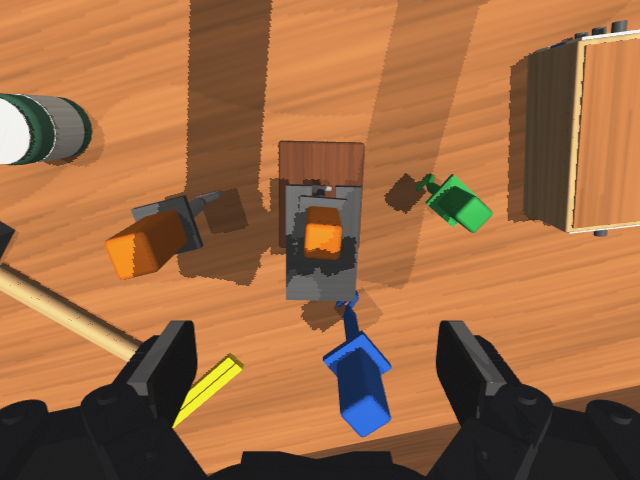

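The handle top is centred at (323,241). The plate corners are (286,185), (362,186), (355,300) and (287,299), so it is nearly aligned with the tool.

```bash
python3 - <<'E'
from h import *
import json
p=json.load(open("w3.json"))
c=[plane("w",u,v,.185,p)[:2] for u,v in((286,185),(362,186),(355,300),(287,299))];print(np.round(c,4))
for a,b in((0,3),(1,2)): d=c[b]-c[a];print("x-dir",np.arctan2(d[1],d[0]))
for a,b in((0,1),(3,2)): d=c[b]-c[a];print("y-dir",np.arctan2(d[1],d[0])-np.pi/2)
ps=rot(get_obs()["tool_rot"]).as_matrix()
H=plane("w",323,241,.247,p);print("handle top",H)
b=[plane("w",u,v,.247,p)[:2] for u,v in((306,224),(340,223),(341,258),(306,259))];print(np.round(b,4))
go([H[0],H[1],.219-.019],np.pi/2-.25)
E
```

```text
[[ 0.5265 -0.2409]
 [ 0.5417 -0.1847]
 [ 0.6337 -0.211 ]
 [ 0.6187 -0.2658]]
x-dir -0.2638784740336931
x-dir -0.27822771089798803
y-dir -0.2638504093251366
y-dir -0.26689168882356307
handle top [ 0.55818643 -0.22069709  0.247     ]
[[ 0.5446 -0.2284]
 [ 0.5493 -0.2074]
 [ 0.5723 -0.2122]
 [ 0.5673 -0.2344]]
shift [-0.002   0.0012  0.1598] turn [ 0.0009 -0.0006  0.0022] cur yaw 1.323 q [-0.13  0.27  0.51  1.6  -0.14  1.3   1.73] pos [ 0.556  -0.2216  0.3598]
```

```bash
python3 -m jog '[{"x":-0.002,"y":0.001,"z":0.04,"ax":0,"ay":0,"az":0.017},{"x":-0.002,"y":0.001,"z":0.08,"ax":0,"ay":0,"az":0.017},{"x":-0.002,"y":0.001,"z":0.12,"ax":0,"ay":0,"az":0.017},{"x":-0.002,"y":0.001,"z":0.14,"ax":0,"ay":0,"az":0.017},{"x":-0.002,"y":0.001,"z":0.157,"ax":0,"ay":0,"az":0.017},{"x":-0.002,"y":0.001,"z":0.157,"ax":0,"ay":0,"az":0.017}]'; python3 -m jog '[{"x":0,"y":0,"z":0,"ax":0,"ay":0,"az":0},{"x":0,"y":0,"z":0,"ax":0,"ay":0,"az":0},{"x":0,"y":0,"z":0,"ax":0,"ay":0,"az":0},{"x":0,"y":0,"z":0,"ax":0,"ay":0,"az":0},{"x":0,"y":0,"z":0,"ax":0,"ay":0,"az":0},{"x":0,"y":0,"z":0,"ax":0,"ay":0,"az":0},{"x":0,"y":0,"z":0,"ax":0,"ay":0,"az":0},{"x":0,"y":0,"z":0,"ax":0,"ay":0,"az":0},{"x":0,"y":0,"z":0,"ax":0,"ay":0,"az":0}]' 0 60
```

```text
t: 3.3
eef_pos: [0.5567, -0.2196, 0.2008]
tool_rot: [-0.002, 0.131, 0.991, 0.001]
contact_force: [-0.6, -0.0, 0.2]
gripper_width: 1.001
grasp_force: 0.0
t: 4.2
eef_pos: [0.5583, -0.2222, 0.2043]
tool_rot: [0.001, 0.133, 0.991, 0.001]
contact_force: [-1.2, 4.6, 6.3]
gripper_width: 0.271
grasp_force: 60.7
```

```bash
python3 -m jog '[{"x":0,"y":0,"z":-0.005,"ax":0,"ay":0,"az":0},{"x":0,"y":0,"z":-0.01,"ax":0,"ay":0,"az":0},{"x":0,"y":0,"z":-0.01,"ax":0,"ay":0,"az":0}]'; python3 -m jog '[{"x":0.01,"y":0,"z":0,"ax":0,"ay":0,"az":0},{"x":0.02,"y":0,"z":0,"ax":0,"ay":0,"az":0},{"x":0.03,"y":0,"z":0,"ax":0,"ay":0,"az":0},{"x":0.045,"y":0,"z":0,"ax":0,"ay":0,"az":0},{"x":0.06,"y":0,"z":0,"ax":0,"ay":0,"az":0},{"x":0.07,"y":0,"z":0,"ax":0,"ay":0,"az":0},{"x":0.07,"y":0,"z":0,"ax":0,"ay":0,"az":0}]'
python3 - <<'E'
from h import *
c=np.array([np.cos(-.127),np.sin(-.127)]);ctr=np.array([.583,.1388]);m=ctr-.09*c;print("mouth",m)
t=m-.075*c;go([t[0],t[1],.26],np.pi/2-.127)
t=m+.119*c;go([t[0],t[1],.26],np.pi/2-.127)
E
```

```text
t: 4.5
eef_pos: [0.5573, -0.2222, 0.2137]
tool_rot: [-0.0, 0.133, 0.991, 0.001]
contact_force: [-0.1, 6.4, 0.2]
gripper_width: 0.27
grasp_force: 60.2
t: 5.2
eef_pos: [0.4884, -0.2055, 0.2134]
tool_rot: [-0.0, 0.134, 0.991, -0.0]
contact_force: [0.1, 0.6, -2.0]
gripper_width: 0.274
grasp_force: 59.9
mouth [0.49372483 0.1501993 ]
shift [ 0.1637  0.3337 -0.0466] turn [-0.0002 -0.0005 -0.1421] cur yaw 1.302 q [-0.13  0.28  0.5   1.95 -0.16  0.96  1.74] pos [ 0.4884 -0.2055  0.2134]
shift [-0.0283  0.3612 -0.0467] turn [-0.0002 -0.0005 -0.1421] cur yaw 1.302 q [-0.13  0.28  0.5   1.95 -0.16  0.96  1.74] pos [ 0.4884 -0.2055  0.2134]
```

```bash
python3 -m jog '[{"x":0.02,"y":0.04,"z":0,"ax":0,"ay":0,"az":-0.03},{"x":0.04,"y":0.08,"z":0,"ax":0,"ay":0,"az":-0.07},{"x":0.06,"y":0.12,"z":0,"ax":0,"ay":0,"az":-0.11},{"x":0.083,"y":0.159,"z":0,"ax":0,"ay":0,"az":-0.14},{"x":0.083,"y":0.159,"z":0.038,"ax":0,"ay":0,"az":-0.142},{"x":0.083,"y":0.159,"z":0.038,"ax":0,"ay":0,"az":-0.142},{"x":0.083,"y":0.159,"z":0.038,"ax":0,"ay":0,"az":-0.142}]'
python3 - <<'E'
from h import *
im=read_camera("side")[:,:,::-1];o=get_obs();P=o["eef_pos"];print(P,o["contact_force"])
u,v=proj("side",[P[0],P[1],.06])[0].astype(int);print(u,v)
c=im[v-70:v+70,u-90:u+90];cv2.imwrite("pics/s2.png",cv2.resize(c,None,fx=4,fy=4,interpolation=2))
E
```

```text
t: 5.9
eef_pos: [0.452, -0.0307, 0.1755]
tool_rot: [-0.001, 0.064, 0.998, -0.001]
contact_force: [0.6, 0.4, -1.7]
gripper_width: 0.272
grasp_force: 60.0
[ 0.45273914 -0.03095369  0.17615814] [ 0.34308226  0.53627203 -1.15986741]
264 280
```

View pics/s2.png

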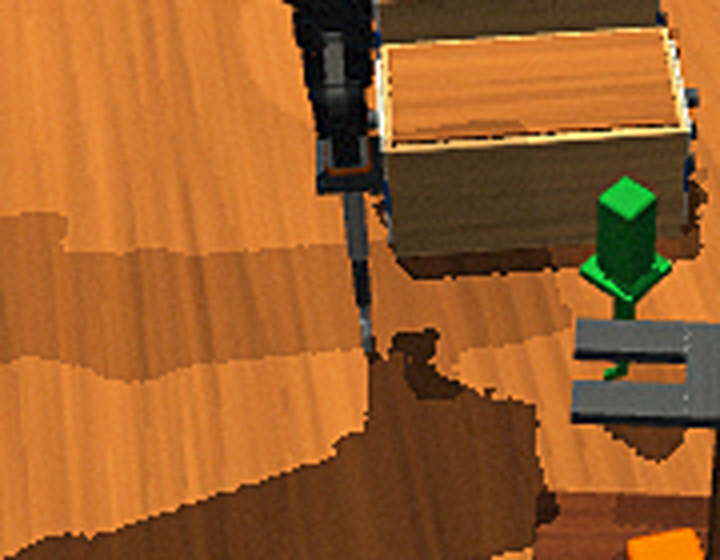

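The rod hangs from the gripper and its foot ends near crop (370,357), which is full-image (266.5,299).

```bash
python3 - <<'E'
from h import *
o,d=ray("side",266.5,299.3)
for y in(-.031,-.044):
    print(y,o+d*(y-o[1])/d[1])
E
```

```text
-0.031 [ 0.4524151  -0.031      -0.00767863]
-0.044 [ 0.45137912 -0.044       0.00841676]
```

```bash
for i in 1 2; do python3 -m jog '[{"x":0,"y":0,"z":0.002,"ax":0,"ay":0,"az":0},{"x":0,"y":0,"z":0.002,"ax":0,"ay":0,"az":0},{"x":0,"y":0,"z":0.002,"ax":0,"ay":0,"az":0}]' | grep -E "eef|contact"; done
```

```text
eef_pos: [0.4523, -0.0301, 0.1738]
contact_force: [-0.2, -0.3, -1.3]
eef_pos: [0.4518, -0.0296, 0.1713]
contact_force: [0.5, 0.2, -1.8]
```

```bash
for i in 1 2; do python3 -m jog '[{"x":0,"y":0,"z":0.002,"ax":0,"ay":0,"az":0},{"x":0,"y":0,"z":0.002,"ax":0,"ay":0,"az":0},{"x":0,"y":0,"z":0.002,"ax":0,"ay":0,"az":0}]' | grep -E "eef|contact"; done
```

```text
eef_pos: [0.4518, -0.0296, 0.1692]
contact_force: [-0.6, -0.1, -2.0]
eef_pos: [0.4518, -0.0296, 0.1672]
contact_force: [-0.6, 0.3, -1.5]
```

```bash
for i in 1 2; do python3 -m jog '[{"x":0,"y":0,"z":0.002,"ax":0,"ay":0,"az":0},{"x":0,"y":0,"z":0.002,"ax":0,"ay":0,"az":0},{"x":0,"y":0,"z":0.002,"ax":0,"ay":0,"az":0}]' | grep -E "eef|contact"; done
```

```text
eef_pos: [0.4518, -0.0296, 0.1652]
contact_force: [-0.3, 0.1, -2.2]
eef_pos: [0.4521, -0.0296, 0.1635]
contact_force: [0.0, -0.3, 0.2]
```

```bash
python3 -m jog '[{"x":0,"y":0,"z":0.001,"ax":0,"ay":0,"az":0},{"x":0,"y":0,"z":0.001,"ax":0,"ay":0,"az":0},{"x":0,"y":0,"z":0.001,"ax":0,"ay":0,"az":0}]' | grep -E "eef|contact";python3 -m jog '[{"x":0,"y":0,"z":-0.04,"ax":0,"ay":0,"az":0},{"x":0,"y":0,"z":-0.08,"ax":0,"ay":0,"az":0},{"x":0,"y":0,"z":-0.117,"ax":0,"ay":0,"az":0},{"x":0,"y":0,"z":-0.117,"ax":0,"ay":0,"az":0},{"x":0,"y":0,"z":-0.117,"ax":0,"ay":0,"az":0}]'
python3 - <<'E'
from h import *
c=np.array([np.cos(-.127),np.sin(-.127)]);ctr=np.array([.583,.1388]);m=ctr-.09*c
t=m+.119*c;print(t);go([t[0],t[1],.28],np.pi/2-.127)
E
```

```text
eef_pos: [0.4521, -0.0296, 0.1625]
contact_force: [0.0, 0.2, 2.6]
t: 8.55
eef_pos: [0.4517, -0.0295, 0.2792]
tool_rot: [0.0, 0.063, 0.998, 0.0]
contact_force: [0.4, -0.2, -2.0]
gripper_width: 0.274
grasp_force: 60.4
[0.61176644 0.13512689]
shift [-0.1382  0.1834 -0.0006] turn [0.0006 0.0006 0.0014] cur yaw 1.445 q [-0.44  0.04  0.38  2.02 -0.02  1.08  1.4 ] pos [ 0.4517 -0.0295  0.2792]
```

```bash
python3 -m jog '[{"x":-0.03,"y":0.04,"z":0,"ax":0,"ay":0,"az":0},{"x":-0.06,"y":0.08,"z":0,"ax":0,"ay":0,"az":0},{"x":-0.09,"y":0.12,"z":0,"ax":0,"ay":0,"az":0},{"x":-0.12,"y":0.16,"z":0,"ax":0,"ay":0,"az":0},{"x":-0.138,"y":0.183,"z":0,"ax":0,"ay":0,"az":0},{"x":-0.138,"y":0.183,"z":0,"ax":0,"ay":0,"az":0},{"x":-0.138,"y":0.183,"z":0,"ax":0,"ay":0,"az":0},{"x":-0.138,"y":0.183,"z":0,"ax":0,"ay":0,"az":0}]'; python3 snap.py w4; python3 - <<'E'
import cv2
a=cv2.imread('pics/w4.png')[100:400,180:480];cv2.imwrite('pics/w4c.png',cv2.resize(a,None,fx=2,fy=2,interpolation=2))
E
```

```text
t: 9.35
eef_pos: [0.6106, 0.133, 0.2778]
tool_rot: [-0.001, 0.064, 0.998, -0.001]
contact_force: [0.4, -0.1, -0.6]
gripper_width: 0.276
grasp_force: 60.3
9.35 [0.61059291 0.13299735 0.27778121] [0.53415714 0.14129923 0.4197819 ]
```

View pics/w4c.png

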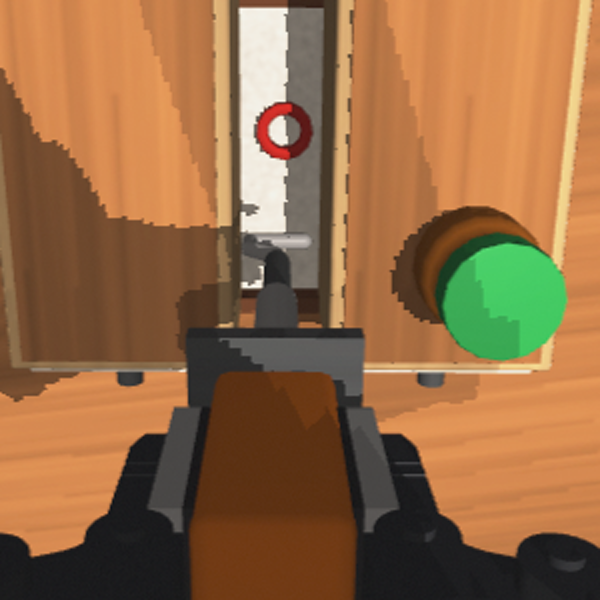

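The foot shows at crop x 245–310, row 240. The collar is at crop (284,130), and the gap's top edges are at about x 232 and 340 on that row.

```bash
python3 - <<'E'
from h import *
import json
p=json.load(open("w4.json"));q=lambda x,y,z:plane("w",180+x/2,100+y/2,z,p)[:2]
c=np.array([np.cos(-.127),np.sin(-.127)]);n=np.array([-c[1],c[0]]);m=np.array([.583,.1388])-.09*c
g=lambda a:((a-m)@c*1000,(a-m)@n*1000)
print("foot ends",g(q(245,241,.117)),g(q(310,240,.117)),"collar",g(q(284,130,.013)))
for r in(20,150,240,300): pass
print("walls L",g(q(233,20,.097)),g(q(231,300,.097)),"R",g(q(336,20,.097)),g(q(340,300,.097)))
print("floor edges",g(q(239,20,.003)),g(q(240,285,.003)),g(q(325,20,.003)),g(q(319,285,.003)))
T=m+.119*c;go([T[0],T[1],.28],np.pi/2-.127)
E
```

```text
foot ends (np.float64(118.0718876701543), np.float64(-14.602119825422504)) (np.float64(117.696709955405), np.float64(9.79389463190724)) collar (np.float64(89.11104678504314), np.float64(1.1435976004371944))
walls L (np.float64(38.99532624398061), np.float64(-18.84436878826508)) (np.float64(148.01544302060378), np.float64(-21.322029537774114)) R (np.float64(39.03077061173045), np.float64(19.228562552083854)) (np.float64(148.02995297479094), np.float64(23.28167613391922))
floor edges (np.float64(38.346062421125936), np.float64(-20.388278350539593)) (np.float64(170.8128482855975), np.float64(-21.59006666707353)) (np.float64(38.38427554970798), np.float64(20.658745850086184)) (np.float64(170.8278324939754), np.float64(19.91484643654437))
shift [-0.0007  0.0023 -0.0016] turn [-0.0012 -0.0017 -0.0007] cur yaw 1.443 q [-0.55  0.36  0.31  1.64 -0.12  1.16  1.24] pos [0.6108 0.133  0.2784]
```

```bash
python3 -m jog '[{"x":0,"y":0.0025,"z":0,"ax":0,"ay":0,"az":0},{"x":0,"y":0.0025,"z":0.015,"ax":0,"ay":0,"az":0},{"x":0,"y":0.0025,"z":0.03,"ax":0,"ay":0,"az":0},{"x":0,"y":0.0025,"z":0.045,"ax":0,"ay":0,"az":0},{"x":0,"y":0.0025,"z":0.06,"ax":0,"ay":0,"az":0},{"x":0,"y":0.0025,"z":0.075,"ax":0,"ay":0,"az":0},{"x":0,"y":0.0025,"z":0.088,"ax":0,"ay":0,"az":0},{"x":0,"y":0.0025,"z":0.098,"ax":0,"ay":0,"az":0},{"x":0,"y":0.0025,"z":0.103,"ax":0,"ay":0,"az":0},{"x":0,"y":0.0025,"z":0.107,"ax":0,"ay":0,"az":0},{"x":0,"y":0.0025,"z":0.107,"ax":0,"ay":0,"az":0},{"x":0,"y":0.0025,"z":0.107,"ax":0,"ay":0,"az":0}]'
```

```text
t: 10.6
eef_pos: [0.6124, 0.1372, 0.1728]
tool_rot: [0.0, 0.063, 0.998, 0.0]
contact_force: [-0.4, 0.2, -1.7]
gripper_width: 0.279
grasp_force: 60.3
```

```bash
python3 -m jog '[{"x":0,"y":0,"z":0.0035,"ax":0,"ay":0,"az":0},{"x":0.004,"y":0,"z":0.0035,"ax":0,"ay":0,"az":0},{"x":0.008,"y":0,"z":0.0035,"ax":0,"ay":0,"az":0},{"x":0.012,"y":0,"z":0.0035,"ax":0,"ay":0,"az":0},{"x":0.016,"y":0,"z":0.0035,"ax":0,"ay":0,"az":0},{"x":0.020,"y":0,"z":0.0035,"ax":0,"ay":0,"az":0},{"x":0.024,"y":0,"z":0.0035,"ax":0,"ay":0,"az":0},{"x":0.028,"y":0,"z":0.0035,"ax":0,"ay":0,"az":0},{"x":0.032,"y":0,"z":0.0035,"ax":0,"ay":0,"az":0},{"x":0.036,"y":0,"z":0.0035,"ax":0,"ay":0,"az":0},{"x":0.036,"y":0,"z":0.0035,"ax":0,"ay":0,"az":0}]'
python3 -m jog '[{"x":0.004,"y":0,"z":0,"ax":0,"ay":0,"az":0},{"x":0.008,"y":0,"z":0,"ax":0,"ay":0,"az":0},{"x":0.012,"y":0,"z":0,"ax":0,"ay":0,"az":0},{"x":0.016,"y":0,"z":0,"ax":0,"ay":0,"az":0},{"x":0.020,"y":0,"z":0,"ax":0,"ay":0,"az":0},{"x":0.024,"y":0,"z":0,"ax":0,"ay":0,"az":0},{"x":0.028,"y":0,"z":0,"ax":0,"ay":0,"az":0},{"x":0.032,"y":0,"z":0,"ax":0,"ay":0,"az":0},{"x":0.036,"y":0,"z":0,"ax":0,"ay":0,"az":0},{"x":0.036,"y":0,"z":0,"ax":0,"ay":0,"az":0}]'
python3 - <<'E'
from h import *
import json
c=np.array([np.cos(-.127),np.sin(-.127)]);n=np.array([-c[1],c[0]]);m=np.array([.583,.1388])-.09*c
P=get_obs()["eef_pos"];print((P[:2]-m)@c,(P[:2]-m)@n)
p=camera_params("wrist");g=read_camera("wrist").astype(int)
M=(g[:,:,0]>110)&(g[:,:,1]<60)&(g[:,:,2]<60);k,l,s,ce=cv2.connectedComponentsWithStats(M.astype(np.uint8))
for i in range(1,k):
    if s[i,4]>60:
        u,v=s[i,0]+s[i,2]/2,s[i,1]+s[i,3]/2;C=plane("w",u,v,.01,p);print(s[i],C,(C[:2]-m)@c,(C[:2]-m)@n)
E
```

```text
t: 11.7
eef_pos: [0.5756, 0.1418, 0.1687]
tool_rot: [-0.0, 0.063, 0.998, 0.0]
contact_force: [-0.0, 1.0, -1.7]
gripper_width: 0.268
grasp_force: 60.3
t: 12.7
eef_pos: [0.5399, 0.1463, 0.1687]
tool_rot: [-0.0, 0.063, 0.998, 0.0]
contact_force: [0.7, 0.6, -1.5]
gripper_width: 0.276
grasp_force: 60.3
0.04632974844458691 0.001958549058941259
[299 181  25  38 430] [0.52365726 0.14311374 0.01      ] 0.030588811166710774 -0.0032372841177085742
```

```bash
python3 -m jog '[{"x":0.004,"y":0,"z":0,"ax":0,"ay":0,"az":0},{"x":0.008,"y":0,"z":-0.0005,"ax":0,"ay":0,"az":0},{"x":0.012,"y":0,"z":-0.001,"ax":0,"ay":0,"az":0},{"x":0.016,"y":0,"z":-0.0015,"ax":0,"ay":0,"az":0},{"x":0.020,"y":0,"z":-0.002,"ax":0,"ay":0,"az":0},{"x":0.024,"y":0,"z":-0.0025,"ax":0,"ay":0,"az":0},{"x":0.028,"y":0,"z":-0.0028,"ax":0,"ay":0,"az":0},{"x":0.032,"y":0,"z":-0.0028,"ax":0,"ay":0,"az":0},{"x":0.036,"y":0,"z":-0.0028,"ax":0,"ay":0,"az":0},{"x":0.036,"y":0,"z":-0.0028,"ax":0,"ay":0,"az":0}]'
cat > c.py <<'E'
from h import *
c=np.array([np.cos(-.127),np.sin(-.127)]);n=np.array([-c[1],c[0]]);m=np.array([.583,.1388])-.09*c
o=get_obs();P=o["eef_pos"];print((P[:2]-m)@c,(P[:2]-m)@n)
p=camera_params("wrist");g=read_camera("wrist").astype(int)
cv2.imwrite(f"pics/t{o['t']:.1f}.png",g[:,:,::-1])
M=(g[:,:,0]>110)&(g[:,:,1]<60)&(g[:,:,2]<60);k,l,s,ce=cv2.connectedComponentsWithStats(M.astype(np.uint8))
for i in range(1,k):
    if s[i,4]>60:
        u,v=s[i,0]+s[i,2]/2,s[i,1]+s[i,3]/2;C=plane("w",u,v,.01,p);print(s[i],C,(C[:2]-m)@c,(C[:2]-m)@n)
E
python3 c.py
```

```text
t: 13.75
eef_pos: [0.5041, 0.1508, 0.1715]
tool_rot: [-0.0, 0.063, 0.998, -0.0]
contact_force: [-0.1, 0.2, -2.2]
gripper_width: 0.273
grasp_force: 60.3
0.010249690119605866 0.0019193634310204091
[299 179  37  37 710] [0.48709108 0.15215909 0.01      ] -0.006828551970252792 0.0011037845115768577[ WARN:0@0.309] global loadsave.cpp:1063 imwrite_ Unsupported depth image for selected encoder is fallbacked to CV_8U.
```

```bash
python3 -m jog '[{"x":0.003,"y":0,"z":0,"ax":0,"ay":0,"az":0},{"x":0.006,"y":0,"z":0,"ax":0,"ay":0,"az":0},{"x":0.009,"y":0,"z":0,"ax":0,"ay":0,"az":0},{"x":0.012,"y":0,"z":0,"ax":0,"ay":0,"az":0},{"x":0.015,"y":0,"z":0,"ax":0,"ay":0,"az":0},{"x":0.018,"y":0,"z":0,"ax":0,"ay":0,"az":0},{"x":0.018,"y":0,"z":0,"ax":0,"ay":0,"az":0}]'; python3 c.py 2>/dev/null
```

```text
t: 14.5
eef_pos: [0.4866, 0.153, 0.1716]
tool_rot: [-0.0, 0.063, 0.998, 0.0]
contact_force: [1.1, 1.3, -1.7]
gripper_width: 0.274
grasp_force: 60.3
-0.007456583241921382 0.001876870527215469
[299 180  37  37 687] [0.4703364  0.15431304 0.01      ] -0.023721114070636453 0.0011182572316771483
```

```bash
python3 -m jog '[{"x":0.003,"y":0,"z":0.001,"ax":0,"ay":0,"az":0},{"x":0.006,"y":0,"z":0.002,"ax":0,"ay":0,"az":0},{"x":0.009,"y":0,"z":0.003,"ax":0,"ay":0,"az":0},{"x":0.012,"y":0,"z":0.004,"ax":0,"ay":0,"az":0},{"x":0.016,"y":0,"z":0.004,"ax":0,"ay":0,"az":0},{"x":0.020,"y":0,"z":0.004,"ax":0,"ay":0,"az":0},{"x":0.024,"y":0,"z":0.004,"ax":0,"ay":0,"az":0},{"x":0.027,"y":0,"z":0.004,"ax":0,"ay":0,"az":0},{"x":0.027,"y":0,"z":0.004,"ax":0,"ay":0,"az":0}]';python3 -m jog '[{"x":-0.006,"y":0,"z":0,"ax":0,"ay":0,"az":0},{"x":-0.006,"y":0,"z":-0.01,"ax":0,"ay":0,"az":0},{"x":-0.006,"y":0,"z":-0.02,"ax":0,"ay":0,"az":0},{"x":-0.006,"y":0,"z":-0.04,"ax":0,"ay":0,"az":0},{"x":-0.006,"y":0,"z":-0.08,"ax":0,"ay":0,"az":0},{"x":-0.006,"y":0,"z":-0.112,"ax":0,"ay":0,"az":0},{"x":-0.006,"y":0,"z":-0.112,"ax":0,"ay":0,"az":0},{"x":-0.006,"y":0,"z":-0.112,"ax":0,"ay":0,"az":0}]'; python3 c.py 2>/dev/null; ls pics; python3 - <<'E'
from h import *
# out-of-slot waypoint as at t=5.2
go([.4884,-.2055,.28],np.pi/2-.267)
E
```

```text
t: 15.45
eef_pos: [0.4597, 0.1564, 0.1676]
tool_rot: [-0.0, 0.063, 0.998, 0.0]
contact_force: [0.0, 0.0, -1.8]
gripper_width: 0.27
grasp_force: 60.2
t: 16.25
eef_pos: [0.4666, 0.1557, 0.2807]
tool_rot: [0.001, 0.063, 0.998, 0.001]
contact_force: [-0.6, 0.6, -2.4]
gripper_width: 0.275
grasp_force: 60.4
-0.027602074625331673 0.0019904724667394024
[303 154  27  29 394] [0.44289915 0.15767246 0.01      ] -0.05136288979666299 0.0009754516679434284
[ 280  362   73   64 2468] [0.70452377 0.12449064 0.01      ] 0.21235746250966964 0.0011979478378022696
c1.png
c2.png
s2.png
scene0.png
side0.png
t13.8.png
t14.5.png
t16.2.png
w1.png
w2.png
w3.png
w4.png
w4c.png
wrist0.png
shift [-0.0677 -0.3552 -0.0005] turn [ 1.000e-04 -3.000e-04  1.411e-01] cur yaw 1.445 q [-0.71  0.12  0.29  1.94 -0.04  1.09  1.04] pos [0.4659 0.1554 0.2795]
```

```bash
python3 -m jog '[{"x":-0.008,"y":-0.04,"z":0,"ax":0,"ay":0,"az":0.015},{"x":-0.015,"y":-0.08,"z":0,"ax":0,"ay":0,"az":0.03},{"x":-0.023,"y":-0.12,"z":0,"ax":0,"ay":0,"az":0.05},{"x":-0.03,"y":-0.16,"z":0,"ax":0,"ay":0,"az":0.065},{"x":-0.038,"y":-0.2,"z":0,"ax":0,"ay":0,"az":0.08},{"x":-0.046,"y":-0.24,"z":0,"ax":0,"ay":0,"az":0.1},{"x":-0.054,"y":-0.28,"z":0,"ax":0,"ay":0,"az":0.115},{"x":-0.062,"y":-0.32,"z":0,"ax":0,"ay":0,"az":0.13},{"x":-0.068,"y":-0.355,"z":0,"ax":0,"ay":0,"az":0.141},{"x":-0.068,"y":-0.355,"z":0.03,"ax":0,"ay":0,"az":0.141},{"x":-0.068,"y":-0.355,"z":0.066,"ax":0,"ay":0,"az":0.141},{"x":-0.068,"y":-0.355,"z":0.066,"ax":0,"ay":0,"az":0.141}]'; python3 -m jog '[{"x":0,"y":0,"z":0,"ax":0,"ay":0,"az":0},{"x":0,"y":0,"z":0,"ax":0,"ay":0,"az":0}]'; python3 - <<'E'
from h import *
go([.4884,-.2055,.2134],np.pi/2-.267)
E
python3 snap.py w5;python3 - <<'E'
import cv2
a=cv2.imread('pics/w5.png')[100:400,180:480];cv2.imwrite('pics/w5c.png',cv2.resize(a,None,fx=2,fy=2,interpolation=2))
E
```

```text
t: 17.5
eef_pos: [0.4851, -0.2039, 0.2085]
tool_rot: [-0.006, 0.133, 0.991, 0.0]
contact_force: [-1.9, 0.5, -1.7]
gripper_width: 0.275
grasp_force: 60.1
t: 17.7
eef_pos: [0.4899, -0.2053, 0.2149]
tool_rot: [0.001, 0.133, 0.991, -0.0]
contact_force: [0.6, 0.4, -1.7]
gripper_width: 0.272
grasp_force: 60.1
shift [ 0.0014 -0.0006  0.0014] turn [-0.      0.0016  0.0005] cur yaw 1.304 q [-0.2   0.28  0.58  1.95 -0.19  0.96  1.78] pos [ 0.4899 -0.2053  0.2149]
17.7 [ 0.48991949 -0.20532931  0.21485147] [ 0.41498523 -0.18657557  0.35654144]
```

View pics/w5c.png

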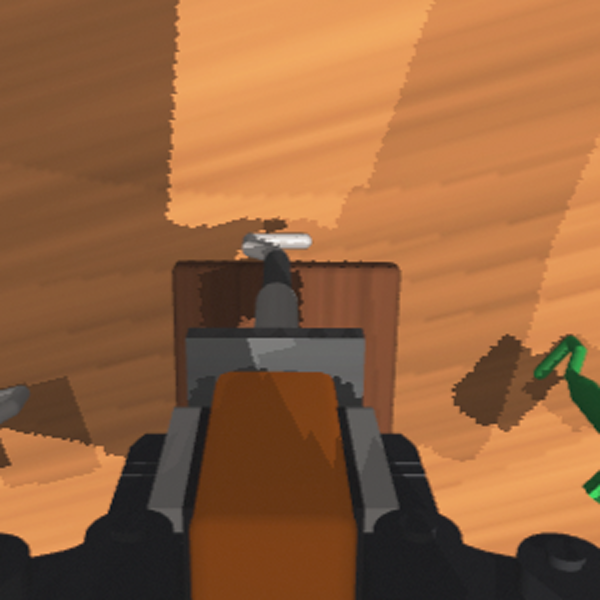

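The rod sits unchanged in the grip and its foot is clear of the base. The earlier side force suggests a +4 mm correction along tool y.

```bash
python3 -m jog '[{"x":0,"y":0.004,"z":0,"ax":0,"ay":0,"az":0},{"x":-0.01,"y":0.004,"z":0,"ax":0,"ay":0,"az":0},{"x":-0.02,"y":0.004,"z":0,"ax":0,"ay":0,"az":0},{"x":-0.03,"y":0.004,"z":0,"ax":0,"ay":0,"az":0},{"x":-0.036,"y":0.004,"z":0,"ax":0,"ay":0,"az":0},{"x":-0.042,"y":0.004,"z":0,"ax":0,"ay":0,"az":0},{"x":-0.046,"y":0.004,"z":0,"ax":0,"ay":0,"az":0},{"x":-0.046,"y":0.004,"z":0,"ax":0,"ay":0,"az":0}]'
python3 -m jog '[{"x":-0.006,"y":0,"z":0,"ax":0,"ay":0,"az":0},{"x":-0.012,"y":0,"z":0,"ax":0,"ay":0,"az":0},{"x":-0.012,"y":0,"z":0,"ax":0,"ay":0,"az":0}]'
python3 - <<'E'
from h import *
go([.558,-.2195,.2143],np.pi/2-.267)
E
```

```text
t: 18.55
eef_pos: [0.5349, -0.2136, 0.2134]
tool_rot: [-0.0, 0.133, 0.991, -0.0]
contact_force: [0.1, -0.4, -2.3]
gripper_width: 0.276
grasp_force: 60.3
t: 18.85
eef_pos: [0.547, -0.2166, 0.2137]
tool_rot: [0.0, 0.133, 0.991, -0.0]
contact_force: [-0.7, -0.1, -2.2]
gripper_width: 0.274
grasp_force: 60.3
shift [-0.0113  0.0001 -0.0006] turn [-0.0001  0.0007  0.0006] cur yaw 1.304 q [-0.16  0.39  0.56  1.82 -0.24  1.    1.8 ] pos [ 0.547  -0.2166  0.2137]
```

```bash
python3 -m jog '[{"x":-0.006,"y":0,"z":0,"ax":0,"ay":0,"az":0},{"x":-0.012,"y":0,"z":0,"ax":0,"ay":0,"az":0},{"x":-0.012,"y":0,"z":0,"ax":0,"ay":0,"az":0},{"x":-0.012,"y":0,"z":0.003,"ax":0,"ay":0,"az":0},{"x":-0.012,"y":0,"z":0.006,"ax":0,"ay":0,"az":0},{"x":-0.012,"y":0,"z":0.008,"ax":0,"ay":0,"az":0},{"x":-0.012,"y":0,"z":0.008,"ax":0,"ay":0,"az":0}]';python3 -m jog '[{"x":0,"y":0,"z":0.0015,"ax":0,"ay":0,"az":0},{"x":0,"y":0,"z":0.0015,"ax":0,"ay":0,"az":0},{"x":0,"y":0,"z":0.0015,"ax":0,"ay":0,"az":0}]'
```

```text
t: 19.55
eef_pos: [0.5573, -0.2196, 0.2051]
tool_rot: [-0.0, 0.133, 0.991, 0.0]
contact_force: [-0.9, 0.4, -1.8]
gripper_width: 0.273
grasp_force: 60.3
t: 19.85
eef_pos: [0.5578, -0.2198, 0.2043]
tool_rot: [0.0, 0.133, 0.991, 0.0]
contact_force: [-0.4, 0.3, 0.1]
gripper_width: 0.274
grasp_force: 60.2
```

```bash
python3 -m jog '[{"x":0,"y":0,"z":0,"ax":0,"ay":0,"az":0},{"x":0,"y":0,"z":0,"ax":0,"ay":0,"az":0},{"x":0,"y":0,"z":0,"ax":0,"ay":0,"az":0},{"x":0,"y":0,"z":0,"ax":0,"ay":0,"az":0},{"x":0,"y":0,"z":0,"ax":0,"ay":0,"az":0},{"x":0,"y":0,"z":0,"ax":0,"ay":0,"az":0},{"x":0,"y":0,"z":0,"ax":0,"ay":0,"az":0}]' 1;python3 -m jog '[{"x":0,"y":0,"z":-0.02,"ax":0,"ay":0,"az":0},{"x":0,"y":0,"z":-0.05,"ax":0,"ay":0,"az":0},{"x":0,"y":0,"z":-0.09,"ax":0,"ay":0,"az":0},{"x":0,"y":0,"z":-0.13,"ax":0,"ay":0,"az":0},{"x":0,"y":0,"z":-0.155,"ax":0,"ay":0,"az":0},{"x":0,"y":0,"z":-0.155,"ax":0,"ay":0,"az":0},{"x":0,"y":0,"z":-0.155,"ax":0,"ay":0,"az":0},{"x":0,"y":0,"z":-0.155,"ax":0,"ay":0,"az":0}]'
python3 - <<'E'
from h import *
a=read_camera("side")[140:400,200:440,::-1];b=read_camera("wrist")[120:320,220:420,::-1]
c=np.hstack([cv2.resize(a,(480,520)),cv2.resize(b,(300,300))] if 0 else [cv2.resize(a,(480,520)),cv2.copyMakeBorder(cv2.resize(b,(300,300)),0,220,0,0,0)])
cv2.imwrite("pics/end.png",c)
E
```

```text
t: 20.55
eef_pos: [0.5577, -0.2198, 0.2041]
tool_rot: [0.0, 0.133, 0.991, -0.0]
contact_force: [-0.1, -0.4, 0.9]
gripper_width: 0.998
grasp_force: 0.0
t: 21.35
eef_pos: [0.5571, -0.2194, 0.3578]
tool_rot: [-0.001, 0.133, 0.991, 0.0]
contact_force: [0.3, -0.7, 0.6]
gripper_width: 0.999
grasp_force: 0.0
```

View pics/end.png

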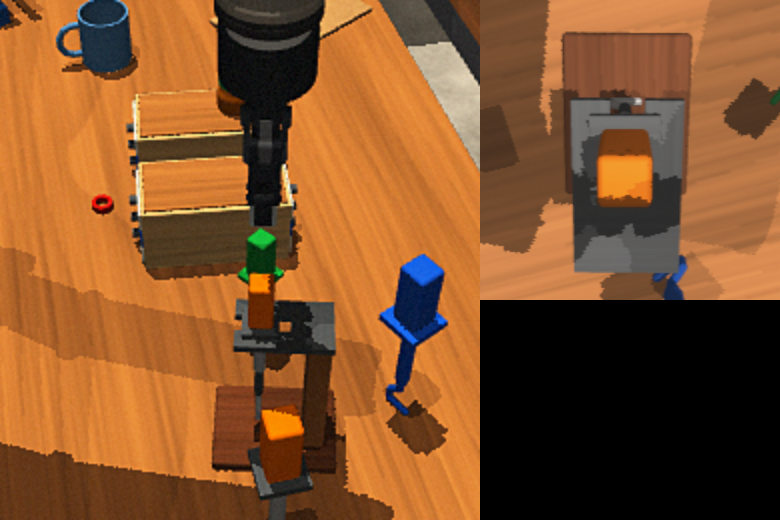

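The collar lies flat on the bench in front of the mouth, at composite (102,203). The rod hangs upright in the fork, and the gripper is clear.

```bash
python3 -c "
from station import *
print(hand_in())"
```

```text
the job is handed in; nothing more can be done
None
```

I raked the collar out with the rod to about 51 mm in front of the mouth, lying flat, hung the rod back in its stand, and handed the job in at about 21.5 s of the 72 s; `hand_in()` gave no verdict.

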